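# Find where the cooler fan rubs and pack up its inlet ring there

## Task

The fan of this oil cooler scrapes its inlet ring at one place: turn the fan by hand so that the yellow-tipped blade goes round under the free side of the ring, and feel where it drags. Then take the orange packer out of the rack, lay it flat on the bench and let go of it, take it afresh and push it nose first under the ring, right at the rubbing place, until its nose butts against the lip and the ring bears down on it. Leave the shims, the deburrer and the spanner where they are.

Things in the scene. Friction and masses are not known exactly. Their poses are not given: they have to be found in the camera images.
- cooler: Blue air-oil cooler lying face up, fixed: square core 270 x 270 x 36 mm, origin at the centre of its underside on the bench, z along the fan's axis. x points to the middle of the ring's free side, which faces away from the robot within 0.6 rad.
- cooler_axis (a point): Point on the fan's axis level with the flat top of the cooler's round blue collar, 60 mm above the bench. Collar: outer radius 128 mm, bore radius 87.5 mm; round the bore its top carries a lip 6.5 mm high, from radius 87.5 to 91 mm.
- ring: Flat steel inlet ring above the collar, fixed, same origin and axes as the cooler: radius 80 to 118 mm, 70 to 77 mm above the bench, so 10.2 mm clear of the collar's top; open from outside. Carried on three studs (to 83 mm high, 106 mm from the axis, at 180 and +-105 degrees from x); the arc between +105 and -105 through x is its free side.
- ring_centre (a point): Point on the fan's axis, 70 mm up. At one place within 1.3 rad either side of the cooler's x the ring hangs 2.7 mm low over some 36 mm of its arc, too little to see: the rubbing place. There the gap over the collar is 7.5 mm and the ring is springy: 6 N starts to lift it, 7.5 N holds it 2.5 mm up. Elsewhere the packer goes in loose.
- fan: Grey fan with four blades 90 degrees apart, free to turn both ways on the cooler's z; same origin; its x (yaw) is the direction of the yellow-tipped blade, at the start on the studded side. Hub radius 30, hub nut 74 mm up. Shut fingers fit between two blades at 35 to 75 mm from the axis, down to 44 mm above the bench, and push a blade round. It stays where it is left.
- blade_tip (a point): Top of the yellow tip of the longest blade, 79 mm from the axis, 68.5 mm up; tip 14 mm wide, out to radius 86 mm, the only part that can rub. Blades 3 mm thick, 40 to 65 mm up, 26 degrees off upright, upper edge on the clockwise side seen from above: best pushed anticlockwise. Drag 0.04 N m, rising to 0.2 N m or more at the rub, over 0.15 rad either side of its middle.
- packer_centre (a point): Centre of the orange packer, 56 mm long (x), 40 wide (y), 10 thick (z), 30 to 65 g; its last 20 mm towards +x taper on both faces to a nose 3 mm thick. It starts on a long edge in the rack's middle slot, centre 26 mm above the bench, nose towards the robot; its ends overhang the rack by 13 mm each, so it can be taken end to end. Works either face up.
- packer_nose (a point): Middle of the packer's nose edge, 28 mm from its centre along its x. Fully home, the nose stands against the lip, 91 mm from the fan's axis, and the tail is 147 mm from it. At the rubbing place it takes some 5 to 10 N to push in.
- rack: Black plastic rack, fixed, 30 mm (x) by 98 mm (y), 26 mm high, floor 6 mm; origin at the centre of its underside. Its three slots run along its x at y = -30, 0 and +30 mm; the slot of the packer is 12 mm wide. The bench beyond the rack, farther from the robot, is free for at least 120 mm.
- shim_a: Aluminium shim plate, 56 x 6 x 36 mm, standing in the slot at y = +30 mm of the rack; origin at the middle of its lower edge. To be left alone.
- shim_b: The like shim plate in the slot at y = -30 mm. To be left alone.
- deburrer: Blue round tube deburrer, 46 mm diameter, 44 mm high, standing on the bench; origin at the centre of its underside. To be left alone.
- spanner: Spanner 170 mm long lying on the bench along its x; to be left alone.
Not all that is in view belongs to the job. What is shaped like the part that bears packer_centre but black, blue or turquoise is not meant.

How it is judged (in metres and radians):
On the way, in this order (a step that is already met when the one before it is completed fails the run):
1. the yellow-tipped blade is turned until it rubs on the ring (contact force between fan and ring above 1.5 N), for 0.02 s.
2. the packer lies flat on the bench, let go ((angle between packer_centre's own z axis and vertical below 0.12 rad or angle between packer_centre's own z axis and vertical above 3.02 rad) and height (world z) of packer_centre below 0.009 m and contact force between packer and the fingers below 0.1 N), for 0.1 s.
At the end, for the whole second after the job is handed in: The packer lies flat on the collar, its nose within 97 mm of the fan's axis (91 mm is home against the lip), at rest, with the ring bearing on it with more than 3 N, which it does only at the rubbing place ((angle between packer_centre's own z axis and vertical below 0.12 rad or angle between packer_centre's own z axis and vertical above 3.02 rad) and horizontal distance between packer_nose and ring_centre below 0.097 m and height (world z) of packer_centre above 0.06 m and contact force between packer and ring above 3 N and linear speed of packer below 0.01 m/s); the robot touches nothing.
It fails at once if the shim plate is disturbed (moved more than 25 mm) (distance of shim_a from where it was at the start of the episode above 0.025 m).
It fails at once if the other shim plate is disturbed (moved more than 25 mm) (distance of shim_b from where it was at the start of the episode above 0.025 m).
It fails at once if the deburrer is disturbed (moved more than 25 mm) (distance of deburrer from where it was at the start of the episode above 0.025 m).
It fails at once if the spanner is disturbed (moved more than 25 mm) (distance of spanner from where it was at the start of the episode above 0.025 m).
It also fails if it takes over 72 s, if anything falls off the work surface, if the arm or the gripper's body presses on something with over 40 N, if the wrist force passes 120 N, or if a joint passes its speed limit or range.

## Robot

A 6-joint arm with a two-finger parallel gripper is mounted at the origin on the work surface. World frame = base frame: x ahead of the robot, y to its left, z up, the work surface at z = 0. Lengths are in m, angles in degrees, forces in N, time in s.
With the tool pointing down it reaches from about 0.375 to 0.9 m from the base axis. Payload 3.1 kg.
Tool frame: the origin (TCP) lies on the centre line of the jaws, within the pads' length; the fingertips stand 25 mm ahead of it and the grasp point (between the pads) lies 6 mm ahead of it; y points along the fingers, x is the direction in which the jaws open and shut, and the axes are right-handed (so a half turn about y gives the same grasp; the last joint's range is limited). The gripper opens to 87 mm and grips with 3 to 60 N. Pads are 19 mm wide; open, the fingers measure 117 mm over their backs; the gripper's body (75 mm by 190 mm) begins 51 mm behind the grasp point.
Start: joints at [-85.113, 30.224, 82.088, -0, 67.689, -10.227], TCP at [0.163, -0.603, 0.248] pointing down, gripper open.
Joint ranges: [-176.69, 176.69], [-43.24, 126.21], [12.49, 139.97], [-82, 262], [0, 151.66], [-163.58, 163.58]. Speed limits (degrees/s): [159.86, 159.86, 180, 180, 180, 180].

## Interface

Orientations are given as a 3x3 rotation matrix whose columns are the frame's x, y, z axes.
In Python, from rig import * gives the robot as it stands.
- The arm moves only by the tool play_rows, never from a script. Its argument "commands" is a list of rows, each a list of 2 entries, a list of its own where there are three numbers: the shift along the world's x, y, z in m, then the turn, a rotation vector about the world's x, y, z in rad. A call has 1 to 10 rows; each row is the pose to reach, as a shift and turn from the pose commanded when the call began; what a row does not reach only later rows make up. A row lasts 1/8 s, in which the tool goes at most 62.5 mm and 10.7 degrees, less where a joint would pass 70% of its speed; a pose out of reach is approached as far as the arm can. A call with a gripper value outside its range is refused whole. "gripper" is the finger opening in m, from 0 to 0.087, set as the call begins (left out, the last holds). The fingers move at their own pace and stop on an object; the grip force is fixed at half the most. Time passes only in rows, so rows that repeat a pose let the fingers close. It gives the time, the measured TCP pose, the force and the opening at its end, in the units of the state.
- read_state(): the state, without advancing time (a new reading comes with each control period).
- capture(name): name is "scene" or "top" or "wrist"; returns a dict with "frame" (384x512x3 uint8, red, green, blue), "depth" (384x512 float32, m along the optical axis (not along the pixel's ray), 0 where there is no reading), "mtx" (3x3 intrinsics, pixels), "dist_coeffs" ([k1, k2, p1, p2, k3] as OpenCV has them; the pictures are not rectified), "cam_to_world" (4x4, takes a point from camera to world coordinates); the wrist camera has in their place "hand_eye" (4x4, takes a point from camera to tool coordinates, whose origin is the TCP and whose axes are the tool frame's). Camera axes: x right, y down, z forward; pixel columns grow to the right and rows downward; lengths in m; the calibration is good to about 2 mm. A picture is of the moment at which its call begins: read the wrist's pose just before it.
- hand_in(): hands the job in, once; it reports no verdict.
The state is a dict: "time_s": time; "joint_positions": joint angles; "qvel": joint speeds; "tau": joint torques, N m; "position": TCP position; "tcp_rot": TCP orientation; "force": force on the tool from outside, world axes, zero at the start; "moment": the same for the moment, N m; "opening": opening from 0.0 (shut) to 1.0 (fully open).
Only numpy, scipy, OpenCV 4.12 (cv2) and the standard library are available. Lean on these libraries where they do the work, as an engineer would, in place of code of your own. Each camera call takes 0.05 s, during which the arm holds its last target. There are 200 camera calls.

## Working session

There is one attempt and no reset: what is moved stays moved. The work goes in short steps, Python scripts to look and compute and a tool call to move; the robot and the scene stay as the last step left them, time stands still between calls to the robot, and variables do not carry over. Pictures are saved under pics/ and viewed, about 8 in all and at most 12, crops included, and the job is handed in when it is done.

Besides the shell and the picture viewer there is one more tool, called after "Call:" by a JSON object that holds its "method" and its "body", one argument or row to a line. play_rows: Moves the arm, as the interface text tells. Its arguments: {"type":"object","properties":{"commands":{"type":"array"},"gripper":{"type":"number"}},"required":["commands"]}

```bash
mkdir -p pics; ls; cat > h.py <<'E'
from rig import *
import numpy as np, cv2
def cap(n,save=None):
    s=read_state(); c=capture(n)
    T=c.get("cam_to_world")
    if T is None:
        W=np.eye(4);W[:3,:3]=np.array(s["tcp_rot"]);W[:3,3]=s["position"];T=W@np.array(c["hand_eye"])
    c["T"]=np.array(T)
    np.savez(f"/tmp/{n}.npz",frame=c["frame"],depth=c["depth"],mtx=c["mtx"],dist=c["dist_coeffs"],T=c["T"])
    if save: cv2.imwrite("pics/"+save,c["frame"][:,:,::-1])
    return c
def load(n): return dict(np.load(f"/tmp/{n}.npz"))
def pt(c,u,v,z=None):
    """world point of pixel by depth, or at plane height z"""
    d=c.get("dist",c.get("dist_coeffs"))
    p=cv2.undistortPoints(np.array([[[u,v]]],float),np.array(c["mtx"]),np.array(d))[0,0]
    r=np.array([p[0],p[1],1.]);T=c["T"]
    if z is None: return T[:3,:3]@(r*c["depth"][int(round(v)),int(round(u))])+T[:3,3]
    w=T[:3,:3]@r; return T[:3,3]+w*(z-T[2,3])/w[2]
def cloud(c):
    h,w=c["depth"].shape;v,u=np.mgrid[:h,:w]
    d=c.get("dist",c.get("dist_coeffs"))
    p=cv2.undistortPoints(np.stack([u.ravel(),v.ravel()],1).astype(float)[:,None],np.array(c["mtx"]),np.array(d))[:,0]
    P=np.c_[p,np.ones(len(p))]*c["depth"].ravel()[:,None]
    return (P@c["T"][:3,:3].T+c["T"][:3,3]).reshape(h,w,3)
E
python3 - <<'E'
from h import *
a=cap("top");b=cap("scene")
cv2.imwrite("pics/a.png",cv2.resize(a["frame"][:,:,::-1],(800,600)))
cv2.imwrite("pics/b.png",cv2.resize(b["frame"][:,:,::-1],(800,600)))
s=read_state();print(s["time_s"],np.array(s["tcp_rot"]).round(3),s["force"],s["moment"]);print(a["T"].round(3))
E
```

```text
pics
0.1 [[ 0.261 -0.     0.965]
 [-0.965  0.002  0.261]
 [-0.002 -1.     0.   ]] [-0.08210522  0.2150627   0.41558175] [ 0.01663162  0.01629406 -0.01587473]
[[-0.019 -0.982  0.188  0.32 ]
 [-1.     0.015 -0.021 -0.162]
 [ 0.018 -0.189 -0.982  1.17 ]
 [ 0.     0.     0.     1.   ]]
```

View pics/a.png

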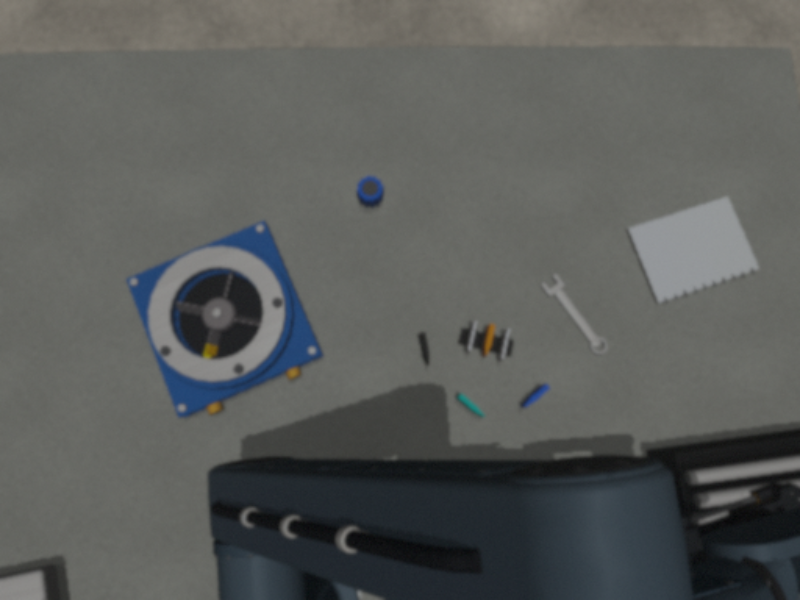

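View pics/b.png

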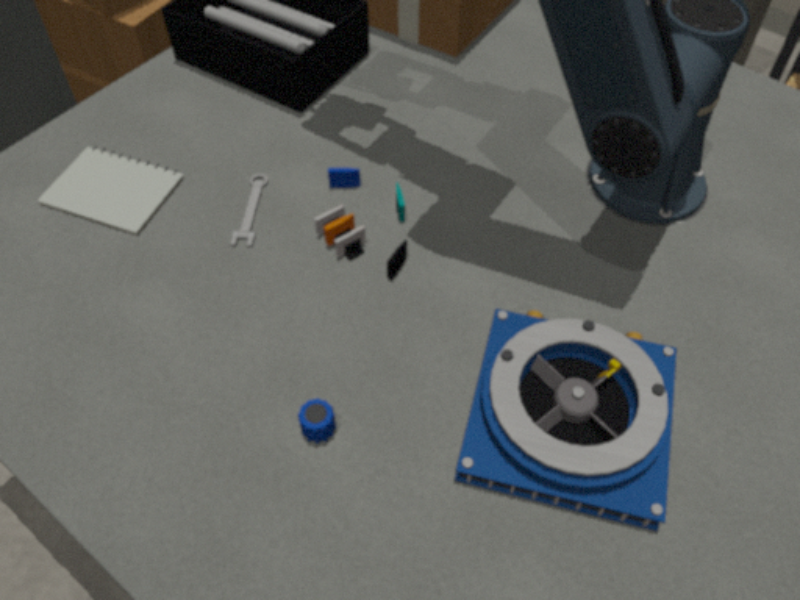

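Top view (800x600): cooler's hub is at (218,313), yellow tip at (210,351), studs at (277,302), (166,350) and (238,369). The rack is at (487,342) with the orange packer, deburrer at (370,190), spanner (575,313). Next step is to measure these.

```bash
cat > m.py <<'E'
from h import *
from scipy.optimize import least_squares
for n in ("top","scene"):
    c=load(n);X=cloud(c);f=c["frame"].astype(int)
    hub=(218,313) if n=="top" else (577,395)
    # colour masks in world
    r,g,b=f[...,0],f[...,1],f[...,2]
    grey=(abs(r-g)<25)&(abs(g-b)<25)&(r>110)
    h0=pt(c,hub[0]*.64,hub[1]*.64,0.074)
    m=grey&(np.linalg.norm(X[...,:2]-h0[:2],axis=2)<.135)&(np.linalg.norm(X[...,:2]-h0[:2],axis=2)>.06)&(X[...,2]>.068)&(X[...,2]<.086)
    P=X[m]
    ctr=h0[:2]
    # grid-symmetric centre: fit inner/outer edges
    def res(q):
        d=np.hypot(P[:,0]-q[0],P[:,1]-q[1]); return np.maximum(d-.118,0)+np.maximum(.080-d,0)
    q=least_squares(res,ctr).x
    print(n,"hub",h0.round(4),"ring",q.round(4),"z",np.median(P[:,2]).round(4),m.sum())
    studs=[(277,302),(166,350),(238,369)] if n=="top" else [(507,355),(588,326),(658,390)]
    for s in studs:
        p=pt(c,s[0]*.64,s[1]*.64,.083); print(" stud",p.round(4),np.hypot(*(p[:2]-q)).round(4),np.degrees(np.arctan2(*(p[:2]-q)[::-1])).round(1))
    mo=(r>150)&(g>60)&(g<150)&(b<70)&(X[...,2]>.01)
    k,l,st,ce=cv2.connectedComponentsWithStats(mo.astype(np.uint8))
    for i in range(1,k):
        if st[i,4]>15:
            Q=X[l==i]; print(" orange",st[i],Q.mean(0).round(4),Q.min(0).round(4),Q.max(0).round(4), "axis",np.linalg.svd(Q-Q.mean(0))[2][0].round(3))
    my=(r>140)&(g>120)&(b<90)
    v,u=np.nonzero(my); 
    if len(u): p=pt(c,u.mean(),v.mean(),.0685);print(" yellow",p.round(4),np.hypot(*(p[:2]-q)).round(4),np.degrees(np.arctan2(*(p[:2]-q)[::-1])).round(1))
    D=(370,188) if n=="top" else (317,413); print(" deb",pt(c,D[0]*.64,D[1]*.64,.044).round(4))
c=load("top")
for nm,p in dict(spA=(553,285),spB=(598,345),shL=(471,337),shR=(506,344),rk1=(461,337),rk2=(513,348),blk1=(422,335),blk2=(427,362),tq=(459,395)).items(): print(nm,pt(c,p[0]*.64,p[1]*.64,.02).round(3))
E
python3 m.py
```

```text
top hub [0.4978 0.1286 0.074 ] ring [0.5001 0.1317] z 0.0766 2884
 stud [0.5138 0.026  0.083 ] 0.1066 -82.6
 stud [0.4345 0.212  0.083 ] 0.1037 129.3
 stud [0.4007 0.0895 0.083 ] 0.108 -157.0
 deb [ 0.7309 -0.134   0.044 ]
scene hub [0.5056 0.1363 0.074 ] ring [0.5003 0.1339] z 0.0777 4569
 stud [0.5166 0.0306 0.083 ] 0.1047 -81.0
 stud [0.4054 0.0934 0.083 ] 0.1031 -156.8
 stud [0.4376 0.2186 0.083 ] 0.1054 126.5
 orange [209 138  15   8  34] [ 0.453  -0.3383  0.0478] [ 0.4322 -0.3449  0.0446] [ 0.4714 -0.3308  0.0526] axis [ 0.961 -0.275 -0.003]
 yellow [0.3506 0.1198 0.0685] 0.1503 -174.6
 deb [ 0.7305 -0.1291  0.044 ]
spA [ 0.549 -0.467  0.02 ]
spB [ 0.437 -0.542  0.02 ]
shL [ 0.456 -0.312  0.02 ]
shR [ 0.442 -0.375  0.02 ]
rk1 [ 0.456 -0.294  0.02 ]
rk2 [ 0.435 -0.387  0.02 ]
blk1 [ 0.461 -0.224  0.02 ]
blk2 [ 0.412 -0.232  0.02 ]
tq [ 0.353 -0.287  0.02 ]
```

Call:
{"method": "play_rows", "body": {
  "commands": [
    [[0.29, 0.263, 0.02], [0, 0, 1.03]],
    [[0.29, 0.263, 0.02], [0, 0, 1.03]],
    [[0.29, 0.263, 0.02], [0, 0, 1.03]],
    [[0.29, 0.263, 0.02], [0, 0, 1.03]],
    [[0.29, 0.263, 0.02], [0, 0, 1.03]],
    [[0.29, 0.263, 0.02], [0, 0, 1.03]],
    [[0.29, 0.263, 0.02], [0, 0, 1.03]],
    [[0.29, 0.263, 0.02], [0, 0, 1.03]]
  ],
  "gripper": 0.0
}}

```text
time_s: 1.1
position: [0.4533, -0.3397, 0.2673]
tcp_rot: [[0.962, -0.001, 0.272], [-0.272, -0.0, 0.962], [-0.001, -1.0, -0.0]]
force: [-1.2, -0.8, -0.1]
opening: 0.174
```

```bash
python3 - <<'E'
from h import *
c=cap("wrist"); t=cap("top")
k=cv2.resize(t["frame"][150:280,80:350,::-1],None,fx=2.5,fy=2.5)
w=cv2.resize(c["frame"][:,:,::-1],(512,384))
cv2.imwrite("pics/c.png",cv2.resize(w,(800,600)))
s=read_state();print(s["time_s"],s["position"],np.array(s["tcp_rot"]).round(3),s["joint_positions"],s["force"],c["T"].round(3))
E
```

```text
1.2 [ 0.45209864 -0.34120047  0.26721287] [[ 0.962 -0.001  0.275]
 [-0.275 -0.     0.962]
 [-0.001 -1.    -0.   ]] [-4.83187929e+01  2.44002498e+01  8.93155358e+01 -5.36724377e-02
  6.63192837e+01 -3.23611758e+01] [-0.21404411  0.4458631  -0.76472588] [[ 0.963 -0.26  -0.076  0.475]
 [-0.271 -0.924 -0.269 -0.266]
 [ 0.     0.28  -0.96   0.404]
 [ 0.     0.     0.     1.   ]]
```

View pics/c.png

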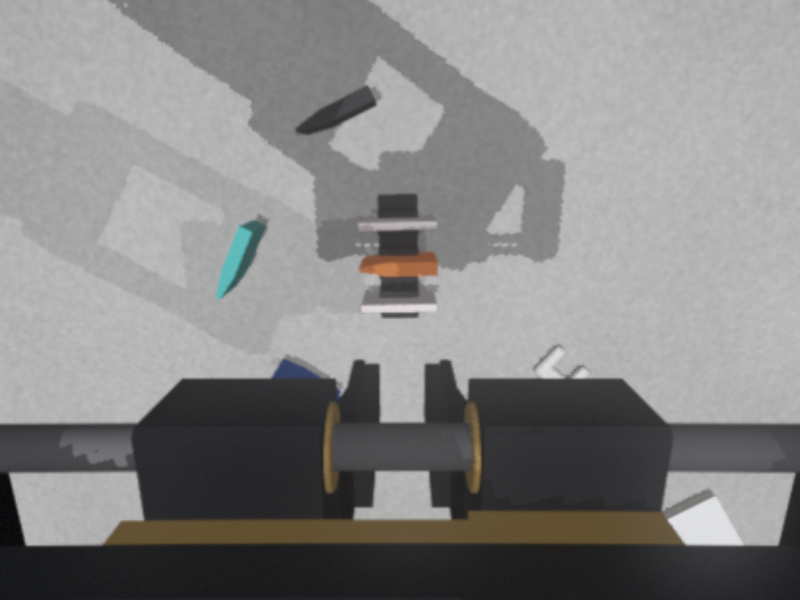

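Wrist picture: the packer lies from (360,268), nose, to (438,264), tail, parallel to the image rows, so the tool's x axis is aligned with it. Now I'll localise it precisely, along with the fan angle.

```bash
python3 - <<'E'
from h import *
c=load("wrist");X=cloud(c);f=c["frame"].astype(int);r,g,b=f[...,0],f[...,1],f[...,2]
m=(r>g*1.5)&(r>b*2)&(r>120)
m[260:]=False
Q=X[m];T=Q[Q[:,2]>.040];print(len(Q),len(T),T.mean(0).round(4),np.median(T[:,2]))
a=np.array([.962,-.274]);n=np.array([.274,.962])
print("along",(T[:,:2]@a).min().round(4),(T[:,:2]@a).max().round(4),"across",(T[:,:2]@n).min().round(4),(T[:,:2]@n).max().round(4))
o=(np.percentile(T[:,:2]@a,1)+np.percentile(T[:,:2]@a,99))/2*a+(T[:,:2]@n).mean()*n;print("c",o)
rect=cv2.minAreaRect(T[:,:2].astype(np.float32));print(rect)
# rack/shims tops
for p in ((398,225),(399,301)): print(pt(c,p[0]*.64,p[1]*.64,.042).round(4))
print("rack ends",pt(c,378*.64,285*.64,.026),pt(c,418*.64,285*.64,.026))
t=load("top")
A=np.array([.500,.133])
for p in ((210,351),(230,278),(258,323),(185,305)):
    w=pt(t,p[0]*.64,p[1]*.64,.066);print(np.degrees(np.arctan2(w[1]-A[1],w[0]-A[0])).round(1),np.hypot(*(w[:2]-A)).round(3))
E
```

```text
567 395 [ 0.4548 -0.3388  0.0476] 0.04600986952200098
along 0.5016 0.5546 across -0.2072 -0.1259
c [ 0.45293028 -0.33834581]
((0.4706020951271057, -0.31402474641799927), (0.0823158398270607, 0.049604274332523346), 53.501651763916016)
[ 0.4603 -0.31    0.042 ]
[ 0.446  -0.3632  0.042 ]
rack ends [ 0.4328948  -0.35116453  0.026     ] [ 0.46190101 -0.35933146  0.026     ]
172.1 0.067
-19.2 0.064
-105.1 0.075
75.8 0.057
```

Call:
{"method": "play_rows", "body": {
  "commands": [
    [[0.08, 0.3, 0.0], [0, 0, 0.6]],
    [[0.017, 0.52, 0.0], [0, 0, 0.6]],
    [[0.017, 0.52, 0.0], [0, 0, 0.6]],
    [[0.017, 0.52, 0.0], [0, 0, 0.6]],
    [[0.017, 0.52, 0.0], [0, 0, 0.6]],
    [[0.017, 0.52, 0.0], [0, 0, 0.6]],
    [[0.017, 0.52, 0.0], [0, 0, 0.6]],
    [[0.017, 0.52, 0.0], [0, 0, 0.6]],
    [[0.017, 0.52, 0.0], [0, 0, 0.6]],
    [[0.017, 0.52, -0.05], [0, 0, 0.6]]
  ]
}}

```text
time_s: 2.45
position: [0.474, 0.1803, 0.22]
tcp_rot: [[0.948, 0.011, -0.318], [0.318, 0.001, 0.948], [0.011, -1.0, -0.002]]
force: [1.4, -0.4, -0.3]
opening: 0.01
```

```bash
python3 - <<'E'
from h import *
c=cap("wrist")
cv2.imwrite("pics/d.png",cv2.resize(c["frame"][:,:,::-1],(800,600)))
s=read_state();print(s["time_s"],s["position"],np.array(s["tcp_rot"]).round(3),s["joint_positions"],s["force"])
E
```

```text
2.5 [0.46790811 0.17833835 0.21234136] [[ 0.949 -0.007 -0.316]
 [ 0.316 -0.002  0.949]
 [-0.007 -1.     0.001]] [ 8.07733983e+00  2.37453573e+01  1.01590333e+02 -4.39814388e-02
  5.50719890e+01 -1.03442064e+01] [-1.95431856 -0.74825147 -4.01308159]
```

View pics/d.png

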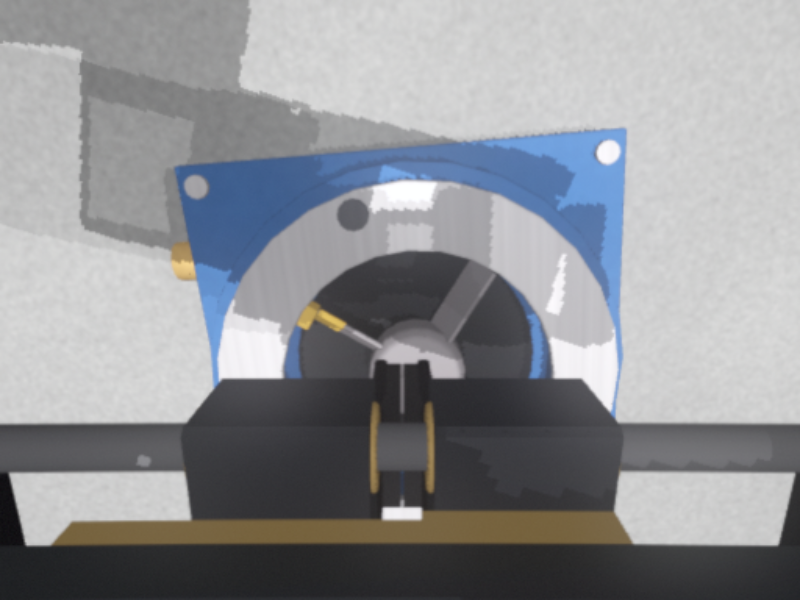

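Yellow tip is at (315,315), hub at (417,370), so the blade's yaw is about 168°. The fingers stand over the gap clockwise of it. I'll lower the shut fingers.

Call:
{"method": "play_rows", "body": {
  "commands": [
    [[0, 0, -0.05], [0, 0, 0]],
    [[0, 0, -0.1], [0, 0, 0]],
    [[0, 0, -0.142], [0, 0, 0]],
    [[0, 0, -0.142], [0, 0, 0]],
    [[0, 0, -0.142], [0, 0, 0]]
  ]
}}

```text
time_s: 3.12
position: [0.4712, 0.1788, 0.0767]
tcp_rot: [[0.949, 0.001, -0.316], [0.316, 0.0, 0.949], [0.001, -1.0, -0.0]]
force: [0.5, 0.4, -0.3]
opening: 0.005
```

```bash
python3 - <<'E'
import numpy as np
A=np.array([.5,.133]);p0=.055*np.array([np.cos(np.radians(122.5)),np.sin(np.radians(122.5))])
for a in range(122,440,8):
    p=.055*np.array([np.cos(np.radians(a)),np.sin(np.radians(a))])
    print(a,(p-p0).round(4),end=';')
E
```

```text
122 [0.0004 0.0003];130 [-0.0058 -0.0043];138 [-0.0113 -0.0096];146 [-0.016  -0.0156];154 [-0.0199 -0.0223];162 [-0.0228 -0.0294];170 [-0.0246 -0.0368];178 [-0.0254 -0.0445];186 [-0.0251 -0.0521];194 [-0.0238 -0.0597];202 [-0.0214 -0.067 ];210 [-0.0181 -0.0739];218 [-0.0138 -0.0802];226 [-0.0087 -0.086 ];234 [-0.0028 -0.0909];242 [ 0.0037 -0.0949];250 [ 0.0107 -0.0981];258 [ 0.0181 -0.1002];266 [ 0.0257 -0.1013];274 [ 0.0334 -0.1013];282 [ 0.041  -0.1002];290 [ 0.0484 -0.0981];298 [ 0.0554 -0.0949];306 [ 0.0619 -0.0909];314 [ 0.0678 -0.086 ];322 [ 0.0729 -0.0802];330 [ 0.0772 -0.0739];338 [ 0.0805 -0.067 ];346 [ 0.0829 -0.0597];354 [ 0.0843 -0.0521];362 [ 0.0845 -0.0445];370 [ 0.0837 -0.0368];378 [ 0.0819 -0.0294];386 [ 0.079  -0.0223];394 [ 0.0751 -0.0156];402 [ 0.0704 -0.0096];410 [ 0.0649 -0.0043];418 [0.0587 0.0003];426 [0.0519 0.0039];434 [0.0447 0.0065];
```

Call:
{"method": "play_rows", "body": {
  "commands": [
    [[-0.0113, -0.0096, 0], [0, 0, 0]],
    [[-0.0199, -0.0223, 0], [0, 0, 0]],
    [[-0.0246, -0.0368, 0], [0, 0, 0]],
    [[-0.0251, -0.0521, 0], [0, 0, 0]],
    [[-0.0214, -0.067, 0], [0, 0, 0]],
    [[-0.0138, -0.0802, 0], [0, 0, 0]],
    [[-0.0028, -0.0909, 0], [0, 0, 0]],
    [[0.0107, -0.0981, 0], [0, 0, 0]],
    [[0.0257, -0.1013, 0], [0, 0, 0]],
    [[0.0334, -0.1013, 0], [0, 0, 0]]
  ]
}}

```text
time_s: 4.38
position: [0.5051, 0.0781, 0.0755]
tcp_rot: [[0.948, 0.001, -0.317], [0.317, -0.0, 0.948], [0.001, -1.0, -0.001]]
force: [-1.9, -0.1, 1.3]
opening: 0.003
```

```bash
python3 - <<'E'
import numpy as np
f=lambda a:55*np.array([np.cos(np.radians(a)),np.sin(np.radians(a))])
for a in range(274,436,6):
    print(a,(f(a+3)-f(a)).round(1),(f(a+6)-f(a)).round(1),end='; ')
from rig import *
s=read_state();print(s["position"],s["force"])
E
```

```text
274 [2.9 0.3] [5.7 0.7]; 280 [2.8 0.6] [5.6 1.3]; 286 [2.7 0.9] [5.4 1.9]; 292 [2.6 1.1] [5.2 2.4]; 298 [2.5 1.4] [4.9 3. ]; 304 [2.3 1.7] [4.6 3.5]; 310 [2.2 1.9] [4.2 3.9]; 316 [1.9 2.1] [3.8 4.3]; 322 [1.7 2.3] [3.3 4.7]; 328 [1.5 2.5] [2.8 5. ]; 334 [1.2 2.6] [2.2 5.3]; 340 [0.9 2.7] [1.7 5.5]; 346 [0.6 2.8] [1.1 5.7]; 352 [0.3 2.9] [0.5 5.7]; 358 [0.  2.9] [-0.1  5.8]; 364 [-0.3  2.9] [-0.7  5.7]; 370 [-0.6  2.8] [-1.3  5.6]; 376 [-0.9  2.7] [-1.9  5.4]; 382 [-1.1  2.6] [-2.4  5.2]; 388 [-1.4  2.5] [-3.   4.9]; 394 [-1.7  2.3] [-3.5  4.6]; 400 [-1.9  2.2] [-3.9  4.2]; 406 [-2.1  1.9] [-4.3  3.8]; 412 [-2.3  1.7] [-4.7  3.3]; 418 [-2.5  1.5] [-5.   2.8]; 424 [-2.6  1.2] [-5.3  2.2]; 430 [-2.7  0.9] [-5.5  1.7]; [0.50505351 0.07814326 0.07554366] [-1.85323936 -0.11496119  1.28042256]
```

Call:
{"method": "play_rows", "body": {
  "commands": [
    [[0.0029, 0.0003, 0], [0, 0, 0]],
    [[0.0057, 0.0007, 0], [0, 0, 0]]
  ]
}}

```text
time_s: 4.62
position: [0.5088, 0.0793, 0.0755]
tcp_rot: [[0.948, -0.001, -0.318], [0.318, -0.0, 0.948], [-0.001, -1.0, 0.0]]
force: [-0.5, -0.1, 0.2]
opening: 0.008
```

Call:
{"method": "play_rows", "body": {
  "commands": [
    [[0.0028, 0.0006, 0], [0, 0, 0]],
    [[0.0056, 0.0013, 0], [0, 0, 0]]
  ]
}}

```text
time_s: 4.88
position: [0.5143, 0.0806, 0.0755]
tcp_rot: [[0.948, -0.001, -0.318], [0.318, 0.0, 0.948], [-0.001, -1.0, 0.0]]
force: [-1.8, 0.4, 1.1]
opening: 0.005
```

Call:
{"method": "play_rows", "body": {
  "commands": [
    [[0.0027, 0.0009, 0], [0, 0, 0]],
    [[0.0054, 0.0019, 0], [0, 0, 0]]
  ]
}}

```text
time_s: 5.12
position: [0.5201, 0.0824, 0.0755]
tcp_rot: [[0.948, -0.0, -0.317], [0.317, 0.0, 0.948], [-0.0, -1.0, 0.0]]
force: [-1.0, 0.6, 0.9]
opening: 0.001
```

Call:
{"method": "play_rows", "body": {
  "commands": [
    [[0.0026, 0.0011, 0], [0, 0, 0]],
    [[0.0052, 0.0024, 0], [0, 0, 0]]
  ]
}}

```text
time_s: 5.38
position: [0.5255, 0.0847, 0.0755]
tcp_rot: [[0.948, 0.0, -0.317], [0.317, -0.0, 0.948], [-0.0, -1.0, -0.0]]
force: [-1.2, -1.0, 0.3]
opening: 0.005
```

Call:
{"method": "play_rows", "body": {
  "commands": [
    [[0.0025, 0.0014, 0], [0, 0, 0]],
    [[0.0049, 0.003, 0], [0, 0, 0]]
  ]
}}

```text
time_s: 5.62
position: [0.5304, 0.0877, 0.0756]
tcp_rot: [[0.948, 0.0, -0.317], [0.317, -0.0, 0.948], [0.0, -1.0, -0.0]]
force: [-1.0, -0.0, -1.2]
opening: 0.007
```

Call:
{"method": "play_rows", "body": {
  "commands": [
    [[0.0023, 0.0017, 0], [0, 0, 0]],
    [[0.0046, 0.0035, 0], [0, 0, 0]]
  ]
}}

```text
time_s: 5.88
position: [0.535, 0.0913, 0.0756]
tcp_rot: [[0.948, 0.0, -0.318], [0.318, -0.0, 0.948], [0.0, -1.0, -0.0]]
force: [-0.6, -0.5, -0.3]
opening: 0.005
```

Call:
{"method": "play_rows", "body": {
  "commands": [
    [[0.0022, 0.0019, 0], [0, 0, 0]],
    [[0.0042, 0.0039, 0], [0, 0, 0]]
  ]
}}

```text
time_s: 6.12
position: [0.5392, 0.0951, 0.0756]
tcp_rot: [[0.948, 0.0, -0.317], [0.317, -0.0, 0.948], [0.0, -1.0, -0.0]]
force: [-0.9, -1.0, -0.1]
opening: 0.006
```

Call:
{"method": "play_rows", "body": {
  "commands": [
    [[0.0019, 0.0021, 0], [0, 0, 0]],
    [[0.0038, 0.0043, 0], [0, 0, 0]]
  ]
}}

```text
time_s: 6.38
position: [0.5429, 0.0995, 0.0756]
tcp_rot: [[0.948, 0.0, -0.317], [0.317, -0.0, 0.948], [0.0, -1.0, -0.0]]
force: [-1.9, -1.2, -0.2]
opening: 0.003
```

Call:
{"method": "play_rows", "body": {
  "commands": [
    [[0.0017, 0.0023, 0], [0, 0, 0]],
    [[0.0033, 0.0047, 0], [0, 0, 0]]
  ]
}}

```text
time_s: 6.62
position: [0.5463, 0.1042, 0.0756]
tcp_rot: [[0.948, 0.0, -0.317], [0.317, -0.0, 0.948], [0.0, -1.0, -0.0]]
force: [-1.2, -0.7, 0.2]
opening: 0.009
```

Call:
{"method": "play_rows", "body": {
  "commands": [
    [[0.0015, 0.0025, 0], [0, 0, 0]],
    [[0.0028, 0.005, 0], [0, 0, 0]]
  ]
}}

```text
time_s: 6.88
position: [0.549, 0.1092, 0.0755]
tcp_rot: [[0.948, 0.0, -0.317], [0.317, -0.0, 0.948], [0.0, -1.0, -0.0]]
force: [-1.7, -0.9, -0.5]
opening: 0.005
```

Call:
{"method": "play_rows", "body": {
  "commands": [
    [[0.0012, 0.0026, 0], [0, 0, 0]],
    [[0.0022, 0.0053, 0], [0, 0, 0]]
  ]
}}

```text
time_s: 7.12
position: [0.5512, 0.1145, 0.0756]
tcp_rot: [[0.948, 0.0, -0.317], [0.317, -0.0, 0.948], [0.0, -1.0, -0.0]]
force: [-0.8, -2.1, -0.4]
opening: 0.004
```

Call:
{"method": "play_rows", "body": {
  "commands": [
    [[0.0009, 0.0027, 0], [0, 0, 0]],
    [[0.0017, 0.0055, 0], [0, 0, 0]]
  ]
}}

```text
time_s: 7.38
position: [0.5529, 0.12, 0.0756]
tcp_rot: [[0.948, 0.0, -0.317], [0.317, -0.0, 0.948], [0.0, -1.0, -0.0]]
force: [-0.4, -0.5, 0.0]
opening: 0.004
```

Call:
{"method": "play_rows", "body": {
  "commands": [
    [[0.0006, 0.0028, 0], [0, 0, 0]],
    [[0.0011, 0.0057, 0], [0, 0, 0]]
  ]
}}

```text
time_s: 7.62
position: [0.554, 0.1257, 0.0756]
tcp_rot: [[0.948, 0.0, -0.317], [0.317, -0.0, 0.948], [0.0, -1.0, -0.0]]
force: [0.3, -1.1, -0.3]
opening: 0.007
```

Call:
{"method": "play_rows", "body": {
  "commands": [
    [[0.0003, 0.0029, 0], [0, 0, 0]],
    [[0.0005, 0.0057, 0], [0, 0, 0]]
  ]
}}

```text
time_s: 7.88
position: [0.5545, 0.1314, 0.0756]
tcp_rot: [[0.948, 0.0, -0.317], [0.317, 0.0, 0.948], [0.0, -1.0, -0.0]]
force: [-1.3, -0.6, -0.6]
opening: 0.003
```

Call:
{"method": "play_rows", "body": {
  "commands": [
    [[0.0, 0.0029, 0], [0, 0, 0]],
    [[-0.0001, 0.0058, 0], [0, 0, 0]]
  ]
}}

```text
time_s: 8.12
position: [0.5542, 0.1371, 0.0755]
tcp_rot: [[0.948, -0.0, -0.318], [0.318, -0.0, 0.948], [-0.0, -1.0, -0.0]]
force: [-0.7, -3.0, -0.8]
opening: 0.011
```

Call:
{"method": "play_rows", "body": {
  "commands": [
    [[-0.0003, 0.0029, 0], [0, 0, 0]],
    [[-0.0007, 0.0057, 0], [0, 0, 0]]
  ]
}}

```text
time_s: 8.38
position: [0.5534, 0.1408, 0.0755]
tcp_rot: [[0.947, -0.001, -0.32], [0.32, -0.004, 0.947], [-0.002, -1.0, -0.003]]
force: [-0.7, -10.8, 0.1]
opening: 0.004
```

Call:
{"method": "play_rows", "body": {
  "commands": [
    [[-0.0002, 0.0019, 0], [0, 0, 0]]
  ]
}}

```text
time_s: 8.5
position: [0.5529, 0.1422, 0.0754]
tcp_rot: [[0.947, -0.002, -0.32], [0.32, -0.005, 0.947], [-0.003, -1.0, -0.004]]
force: [-1.0, -12.7, 0.9]
opening: 0.006
```

Call:
{"method": "play_rows", "body": {
  "commands": [
    [[-0.0002, 0.0019, 0], [0, 0, 0]]
  ]
}}

```text
time_s: 8.62
position: [0.5523, 0.1439, 0.0753]
tcp_rot: [[0.947, -0.003, -0.32], [0.32, -0.005, 0.947], [-0.004, -1.0, -0.004]]
force: [-1.2, -12.2, 1.0]
opening: 0.003
```

Call:
{"method": "play_rows", "body": {
  "commands": [
    [[-0.0003, 0.0019, 0], [0, 0, 0]]
  ]
}}

```text
time_s: 8.75
position: [0.5523, 0.1458, 0.0754]
tcp_rot: [[0.948, -0.002, -0.32], [0.32, -0.005, 0.948], [-0.003, -1.0, -0.004]]
force: [-1.2, -11.2, 0.7]
opening: 0.011
```

Call:
{"method": "play_rows", "body": {
  "commands": [
    [[-0.0004, 0.0019, 0], [0, 0, 0]]
  ]
}}

```text
time_s: 8.88
position: [0.5521, 0.1477, 0.0754]
tcp_rot: [[0.948, -0.002, -0.32], [0.32, -0.005, 0.948], [-0.003, -1.0, -0.004]]
force: [-0.3, -11.5, 0.6]
opening: 0.003
```

Call:
{"method": "play_rows", "body": {
  "commands": [
    [[-0.0005, 0.0018, 0], [0, 0, 0]]
  ]
}}

```text
time_s: 9.0
position: [0.5519, 0.1495, 0.0754]
tcp_rot: [[0.948, -0.001, -0.32], [0.32, -0.005, 0.948], [-0.002, -1.0, -0.004]]
force: [-0.3, -11.4, 0.5]
opening: 0.006
```

Call:
{"method": "play_rows", "body": {
  "commands": [
    [[-0.0006, 0.0018, 0], [0, 0, 0]]
  ]
}}

```text
time_s: 9.12
position: [0.5515, 0.1513, 0.0754]
tcp_rot: [[0.948, -0.0, -0.32], [0.32, -0.004, 0.948], [-0.002, -1.0, -0.004]]
force: [0.5, -10.6, -0.4]
opening: 0.004
```

Call:
{"method": "play_rows", "body": {
  "commands": [
    [[-0.0007, 0.0018, 0], [0, 0, 0]]
  ]
}}

```text
time_s: 9.25
position: [0.5511, 0.1531, 0.0755]
tcp_rot: [[0.948, 0.0, -0.32], [0.32, -0.004, 0.948], [-0.001, -1.0, -0.004]]
force: [0.1, -10.0, -1.4]
opening: 0.006
```

Call:
{"method": "play_rows", "body": {
  "commands": [
    [[-0.0008, 0.0017, 0], [0, 0, 0]]
  ]
}}

```text
time_s: 9.38
position: [0.5506, 0.1551, 0.0756]
tcp_rot: [[0.948, 0.001, -0.319], [0.319, -0.004, 0.948], [-0.0, -1.0, -0.004]]
force: [1.6, -10.1, -0.3]
opening: 0.006
```

Call:
{"method": "play_rows", "body": {
  "commands": [
    [[-0.0008, 0.0017, 0], [0, 0, 0]]
  ]
}}

```text
time_s: 9.5
position: [0.55, 0.157, 0.0756]
tcp_rot: [[0.948, 0.002, -0.319], [0.319, -0.003, 0.948], [0.0, -1.0, -0.004]]
force: [1.2, -9.1, -0.8]
opening: 0.007
```

Call:
{"method": "play_rows", "body": {
  "commands": [
    [[-0.0009, 0.0017, 0], [0, 0, 0]]
  ]
}}

```text
time_s: 9.62
position: [0.5494, 0.1589, 0.0757]
tcp_rot: [[0.948, 0.002, -0.319], [0.319, -0.003, 0.948], [0.001, -1.0, -0.004]]
force: [0.8, -8.4, -1.4]
opening: 0.01
```

Call:
{"method": "play_rows", "body": {
  "commands": [
    [[-0.001, 0.0016, 0], [0, 0, 0]]
  ]
}}

```text
time_s: 9.75
position: [0.548, 0.1619, 0.0757]
tcp_rot: [[0.948, 0.002, -0.317], [0.317, -0.0, 0.949], [0.001, -1.0, -0.001]]
force: [0.3, -0.2, 1.0]
opening: 0.004
```

Call:
{"method": "play_rows", "body": {
  "commands": [
    [[-0.001, 0.0016, 0], [0, 0, 0]]
  ]
}}

```text
time_s: 9.88
position: [0.5464, 0.1643, 0.0756]
tcp_rot: [[0.948, 0.001, -0.317], [0.317, 0.001, 0.948], [0.001, -1.0, 0.0]]
force: [-0.0, -0.3, 0.4]
opening: 0.004
```

Call:
{"method": "play_rows", "body": {
  "commands": [
    [[-0.0011, 0.0015, 0], [0, 0, 0]]
  ]
}}

```text
time_s: 10.0
position: [0.5451, 0.166, 0.0756]
tcp_rot: [[0.948, 0.0, -0.317], [0.317, 0.0, 0.948], [0.0, -1.0, 0.0]]
force: [0.5, -0.8, -1.0]
opening: 0.006
```

Call:
{"method": "play_rows", "body": {
  "commands": [
    [[-0.0012, 0.0015, 0], [0, 0, 0]]
  ]
}}

```text
time_s: 10.12
position: [0.5438, 0.1675, 0.0756]
tcp_rot: [[0.948, 0.0, -0.318], [0.318, 0.0, 0.948], [0.0, -1.0, 0.0]]
force: [1.3, -0.8, -0.2]
opening: 0.006
```

Call:
{"method": "play_rows", "body": {
  "commands": [
    [[-0.0012, 0.0015, 0], [0, 0, 0]]
  ]
}}

```text
time_s: 10.25
position: [0.5426, 0.1688, 0.0755]
tcp_rot: [[0.948, 0.0, -0.318], [0.318, 0.0, 0.948], [0.0, -1.0, 0.0]]
force: [0.2, -0.8, 0.1]
opening: 0.006
```

Call:
{"method": "play_rows", "body": {
  "commands": [
    [[-0.0013, 0.0014, 0], [0, 0, 0]]
  ]
}}

```text
time_s: 10.38
position: [0.5413, 0.1702, 0.0755]
tcp_rot: [[0.948, 0.0, -0.318], [0.318, 0.0, 0.948], [0.0, -1.0, 0.0]]
force: [1.5, -1.0, -1.4]
opening: 0.003
```

Clear rub: the force jumps to 11 N at finger angle of about 5–7° and drops at about 29°. I'll lift out and see where the blade stands to calibrate the offset.

Call:
{"method": "play_rows", "body": {
  "commands": [
    [[0, 0, 0.05], [0, 0, 0]],
    [[0, 0, 0.1], [0, 0, 0]],
    [[-0.03, -0.02, 0.15], [0, 0, 0]],
    [[-0.06, -0.05, 0.18], [0, 0, 0]],
    [[-0.06, -0.05, 0.18], [0, 0, 0]],
    [[-0.06, -0.05, 0.18], [0, 0, 0]]
  ]
}}

```text
time_s: 11.12
position: [0.4816, 0.1203, 0.2554]
tcp_rot: [[0.948, 0.0, -0.317], [0.317, 0.001, 0.948], [0.001, -1.0, 0.0]]
force: [-0.3, 0.1, -0.8]
opening: 0.002
```

```bash
python3 - <<'E'
from h import *
c=cap("wrist")
t=cap("top")
w=cv2.resize(c["frame"][:300,:,::-1],None,fx=1.56,fy=1.56)
cv2.imwrite("pics/e.png",w)
s=read_state();print(s["time_s"],s["position"],w.shape)
for n in ("wrist","top"):
    c=load(n);f=c["frame"].astype(int);r,g,b=f[...,0],f[...,1],f[...,2];X=cloud(c)
    my=(r>110)&(g>85)&(b<g*.6)&(np.hypot(X[...,0]-.5,X[...,1]-.133)<.1)
    v,u=np.nonzero(my);print(n,len(u))
    if len(u):
        P=np.array([pt(c,a,d,.066)[:2] for a,d in zip(u,v)])-[.5,.133];R=np.hypot(*P.T);k=R<.095
        print(P[k].mean(0)+[.5,.133],R[k].mean(),np.degrees(np.arctan2(*P[k].mean(0)[::-1])),u.mean(),v.mean())
E
```

```text
11.225 [0.48161976 0.12044878 0.25453271] (468, 799, 3)
wrist 322
[0.5258401 0.193748 ] 0.06617222368741263 66.95677725567076 323.5900621118012 121.80434782608695
top 0
```

View pics/e.png

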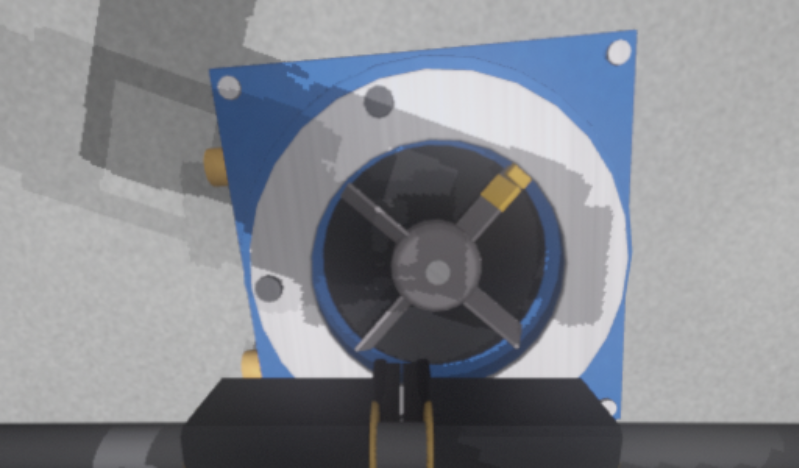

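Yellow tip plate centre is at (518,177), hub nut (438,272), studs (379,101) and (268,289). I'll tighten the axis and yaw, and plan the insertion.

```bash
python3 - <<'E'
from h import *
from scipy.optimize import brentq,least_squares
c=load("wrist");s=512/799
g=lambda p,z:pt(c,p[0]*s,p[1]*s,z)
A=g((438,272),.074)[:2];print("nut",A)
X=cloud(c);f=c["frame"].astype(int);r,gg,b=f[...,0],f[...,1],f[...,2]
R=np.hypot(X[...,0]-A[0],X[...,1]-A[1])
m=(abs(r-b)<30)&(r>90)&(R<.13)&(R>.07)&(X[...,2]>.070)&(X[...,2]<.081);P=X[m]
def res(q):
    d=np.hypot(P[:,0]-q[0],P[:,1]-q[1]);return np.maximum(d-.118,0)+np.maximum(.080-d,0)
q=least_squares(res,A,loss="soft_l1",f_scale=.001).x;print("ring",q,np.median(P[:,2]))
for S in ((379,101),(268,289)):
    p=g(S,.083)[:2]-q;print("stud",np.hypot(*p).round(4),np.degrees(np.arctan2(p[1],p[0])).round(1))
for k in ((A),(q)):
    p=g((518,177),.0685)[:2]-k;psi=np.degrees(np.arctan2(p[1],p[0]));print("tip",np.hypot(*p),psi)
    L=lambda x,y:(np.degrees(np.arctan2(y-k[1],x-k[0])),np.hypot(x-k[0],y-k[1]))
    def off(phi,rr,a,ex=7.7): 
        return brentq(lambda d:rr*1e3*np.sin(np.radians(d))-a*abs(np.sin(np.radians(phi+d-18.5)))-9.5*abs(np.cos(np.radians(phi+d-18.5)))-ex,0,60)
    ph,rr=L(.5413,.1702);a=brentq(lambda a:off(ph,rr,a)-(psi-ph),1,30)
    o=[(lambda t:t[0]+off(*t,a))(L(*e)) for e in((.5542,.1371),(.5538,.139),(.5494,.1589),(.5487,.1605))];print("a",a,"edges",o,"mid",(o[0]+o[1]+o[2]+o[3])/4)
E
```

```text
nut [0.50290835 0.13350772]
ring [0.50253907 0.13298102] 0.07711805981038192
stud 0.1058 127.9
stud 0.1053 -156.9
tip 0.07502174951875035 68.87628081523631
a 11.463914237486216 edges [np.float64(25.02372718481749), np.float64(27.877192679137455), np.float64(53.22567514156718), np.float64(55.16299416897629)] mid 40.322397293624604
tip 0.07564629356704038 68.7591489187269
a 11.535551286908722 edges [np.float64(25.518261480115576), np.float64(28.3332807765533), np.float64(53.3029425478852), np.float64(55.21420839103076)] mid 40.592173298896206
```

Call:
{"method": "play_rows", "body": {
  "commands": [
    [[-0.0286, -0.4583, 0.0], [0, 0, -0.6]],
    [[-0.0286, -0.4583, 0.0], [0, 0, -0.6]],
    [[-0.0286, -0.4583, 0.0], [0, 0, -0.6]],
    [[-0.0286, -0.4583, 0.0], [0, 0, -0.6]],
    [[-0.0286, -0.4583, 0.0], [0, 0, -0.6]],
    [[-0.0286, -0.4583, 0.0], [0, 0, -0.6]],
    [[-0.0286, -0.4583, 0.0], [0, 0, -0.6]],
    [[-0.0286, -0.4583, 0.0], [0, 0, -0.6]],
    [[-0.0286, -0.4583, -0.06], [0, 0, -0.6]],
    [[-0.0286, -0.4583, -0.06], [0, 0, -0.6]]
  ],
  "gripper": 0.08
}}

```text
time_s: 12.48
position: [0.4504, -0.3348, 0.1906]
tcp_rot: [[0.962, -0.009, 0.273], [-0.273, 0.011, 0.962], [-0.012, -1.0, 0.008]]
force: [-0.4, 0.4, 0.3]
opening: 0.912
```

```bash
python3 - <<'E'
from h import *
c=cap("wrist")
cv2.imwrite("pics/f.png",cv2.resize(c["frame"][:,:,::-1],(800,600)))
s=read_state();print(s["time_s"],s["position"],np.array(s["tcp_rot"]).round(3),s["opening"])
X=cloud(c);f=c["frame"].astype(int);r,g,b=f[...,0],f[...,1],f[...,2]
m=(r>g*1.5)&(r>b*2)&(r>110)
k,l,st,ce=cv2.connectedComponentsWithStats(m.astype(np.uint8));i=1+st[1:,4].argmax();print(st[i])
R=np.array(s["tcp_rot"]);o=s["position"]
v,u=np.nonzero(l==i)
P=np.array([pt(c,a,d,.046) for a,d in zip(u,v)])-o
top=np.abs(X[v,u,2]-.046)<.004
Q=P[top]@R
print(top.sum(),"tool x range",np.percentile(Q[:,0],[1,99]),"z range",np.percentile(Q[:,2],[1,50,99]))
E
```

```text
12.525 [ 0.45196429 -0.33613635  0.19321595] [[ 0.962 -0.005  0.273]
 [-0.273  0.006  0.962]
 [-0.006 -1.     0.004]] 0.9080450238609149
[230 181  62  21 998]
623 tool x range [-0.0235345   0.02869955] z range [-0.00846326 -0.00289775  0.00263247]
```

View pics/f.png

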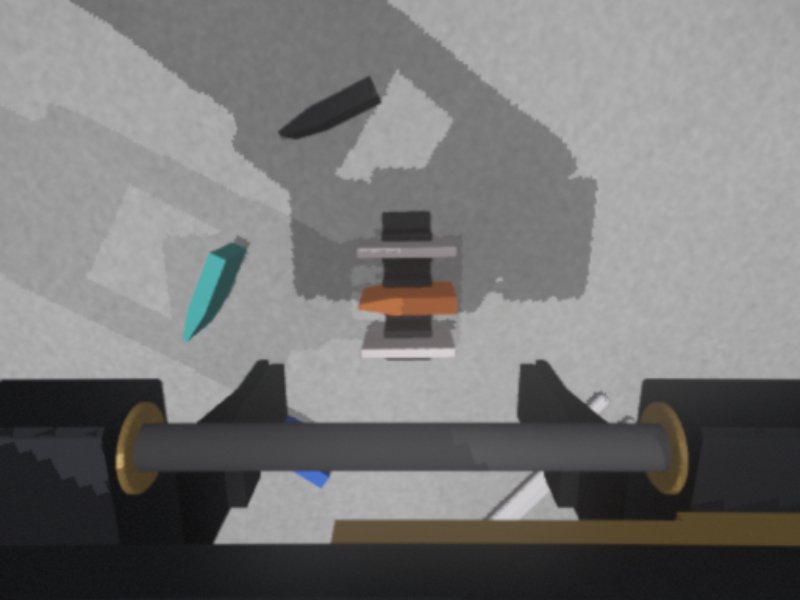

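The packer is at (360–457, 300), 1–2 mm off the commanded grasp centre. The jaws straddle it clear of the rack. I'll go down, grip and lift.

Call:
{"method": "play_rows", "body": {
  "commands": [
    [[0.0007, -0.0016, -0.05], [0, 0, 0]],
    [[0.0007, -0.0016, -0.1], [0, 0, 0]],
    [[0.0007, -0.0016, -0.14], [0, 0, 0]],
    [[0.0007, -0.0016, -0.159], [0, 0, 0]],
    [[0.0007, -0.0016, -0.159], [0, 0, 0]],
    [[0.0007, -0.0016, -0.159], [0, 0, 0]]
  ]
}}

```text
time_s: 13.28
position: [0.4547, -0.3408, 0.0384]
tcp_rot: [[0.962, 0.002, 0.273], [-0.273, -0.003, 0.962], [0.003, -1.0, -0.002]]
force: [-0.6, -0.8, -0.1]
opening: 0.923
```

Call:
{"method": "play_rows", "body": {
  "commands": [
    [[0, 0, 0], [0, 0, 0]],
    [[0, 0, 0], [0, 0, 0]],
    [[0, 0, 0], [0, 0, 0]],
    [[0, 0, 0], [0, 0, 0]],
    [[0, 0, 0], [0, 0, 0]],
    [[0, 0, 0], [0, 0, 0]]
  ],
  "gripper": 0.0
}}

```text
time_s: 14.02
position: [0.4535, -0.34, 0.037]
tcp_rot: [[0.962, 0.0, 0.273], [-0.273, -0.0, 0.962], [0.0, -1.0, -0.0]]
force: [-0.8, 0.6, 5.3]
opening: 0.637
```

Call:
{"method": "play_rows", "body": {
  "commands": [
    [[0, 0, 0.02], [0, 0, 0]],
    [[0, 0, 0.05], [0, 0, 0]],
    [[0, 0, 0.07], [0, 0, 0]],
    [[0, 0, 0.07], [0, 0, 0]]
  ]
}}

```text
time_s: 14.52
position: [0.4542, -0.3407, 0.1076]
tcp_rot: [[0.962, 0.002, 0.273], [-0.273, -0.002, 0.962], [0.003, -1.0, -0.002]]
force: [-0.1, 0.2, -0.5]
opening: 0.638
```

Call:
{"method": "play_rows", "body": {
  "commands": [
    [[0.05, -0.014, 0.02], [0, 0, 0]],
    [[0.101, -0.029, 0.02], [-0.15, 0.043, 0]],
    [[0.101, -0.029, 0.0], [-0.5, 0.142, 0]],
    [[0.101, -0.029, 0.0], [-0.5, 0.142, 0]],
    [[0.101, -0.029, -0.03], [-0.5, 0.142, 0]],
    [[0.101, -0.029, -0.06], [-0.5, 0.142, 0]],
    [[0.101, -0.029, -0.072], [-0.5, 0.142, 0]],
    [[0.101, -0.029, -0.075], [-0.5, 0.142, 0]],
    [[0.101, -0.029, -0.075], [-0.5, 0.142, 0]]
  ]
}}

```text
time_s: 15.65
position: [0.5547, -0.3694, 0.0319]
tcp_rot: [[0.962, -0.135, 0.238], [-0.274, -0.478, 0.835], [0.001, -0.868, -0.497]]
force: [-0.3, 0.6, -0.5]
opening: 0.635
```

```bash
python3 - <<'E'
from h import *
b=cap("scene"); w=cap("wrist")
A=cv2.resize(b["frame"][60:220,120:330,::-1],(630,480))
cv2.imwrite("pics/g.png",A)
s=read_state();print(s["time_s"],s["position"],s["force"],s["opening"])
E
```

```text
15.75 [ 0.55504176 -0.36951518  0.03268384] [-0.36796224  0.00279076  0.22874815] 0.634064515211068
```

View pics/g.png

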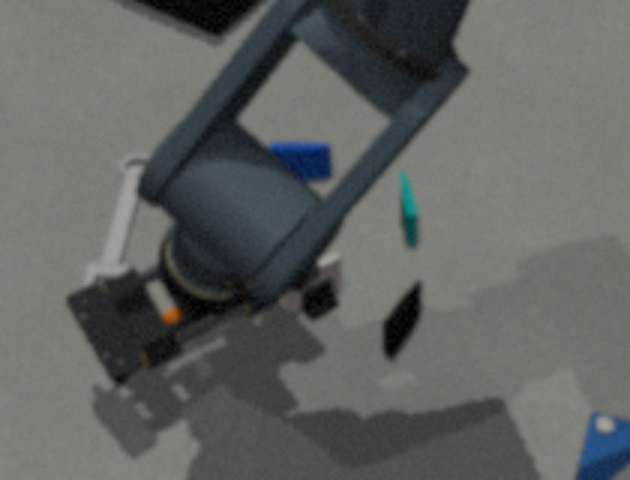

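The orange packer is held, tilted 30° just above the bench (171,316). Releasing now should let it fall flat.

Call:
{"method": "play_rows", "body": {
  "commands": [
    [[0, 0, 0], [0, 0, 0]],
    [[0, 0, 0], [0, 0, 0]],
    [[0, 0, 0], [0, 0, 0]],
    [[0, 0, 0], [0, 0, 0]],
    [[0, 0, 0], [0, 0, 0]]
  ],
  "gripper": 0.083
}}

```text
time_s: 16.38
position: [0.5545, -0.3689, 0.0315]
tcp_rot: [[0.962, -0.136, 0.237], [-0.273, -0.478, 0.835], [0.0, -0.868, -0.497]]
force: [-0.9, -0.8, -0.3]
opening: 0.95
```

Call:
{"method": "play_rows", "body": {
  "commands": [
    [[0.004, 0.014, 0.026], [0, 0, 0]],
    [[0.008, 0.029, 0.052], [0, 0, 0]],
    [[0.008, 0.029, 0.1], [0.25, -0.07, 0]],
    [[0.008, 0.029, 0.15], [0.5, -0.142, 0]],
    [[0.008, 0.029, 0.15], [0.5, -0.142, 0]],
    [[0.008, 0.029, 0.15], [0.5, -0.142, 0]]
  ]
}}

```text
time_s: 17.12
position: [0.5617, -0.3432, 0.1828]
tcp_rot: [[0.961, 0.001, 0.278], [-0.278, -0.004, 0.961], [0.002, -1.0, -0.003]]
force: [-0.2, 1.0, -0.3]
opening: 0.951
```

```bash
cat > pk.py <<'E'
from h import *
import sys
c=cap("wrist");s=read_state()
cv2.imwrite(sys.argv[1],cv2.resize(c["frame"][:,:,::-1],(800,600)))
print(s["time_s"],s["position"],np.array(s["tcp_rot"]).round(3).tolist(),np.round(s["joint_positions"],1),s["opening"])
X=cloud(c);f=c["frame"].astype(int);r,g,b=f[...,0],f[...,1],f[...,2]
m=(r>g*1.5)&(r>b*2)&(r>110)
k,l,st,ce=cv2.connectedComponentsWithStats(m.astype(np.uint8));i=1+st[1:,4].argmax();print(st[i])
v,u=np.nonzero(l==i);print("z pct",np.percentile(X[v,u,2],[5,50,95]).round(4))
P=np.array([pt(c,a,d,.007)[:2] for a,d in zip(u,v)],np.float32)
(cx,cy),(w,h),an=cv2.minAreaRect(P);print("rect",cx,cy,w,h,an,"long axis deg",an if w>h else an+90)
E
python3 pk.py pics/h.png
```

```text
17.175 [ 0.5612513  -0.34097166  0.18117933] [[0.961, -0.002, 0.276], [-0.276, -0.002, 0.961], [-0.001, -1.0, -0.002]] [-40.9  36.9  80.7  -0.2  62.4 -24.8] 0.9516823755181839
[229 178  57  21 773]
z pct [0.0053 0.0097 0.0111]
rect 0.5616105198860168 -0.35018181800842285 0.020250681787729263 0.05497969686985016 73.82437133789062 long axis deg 163.82437133789062
```

View pics/h.png

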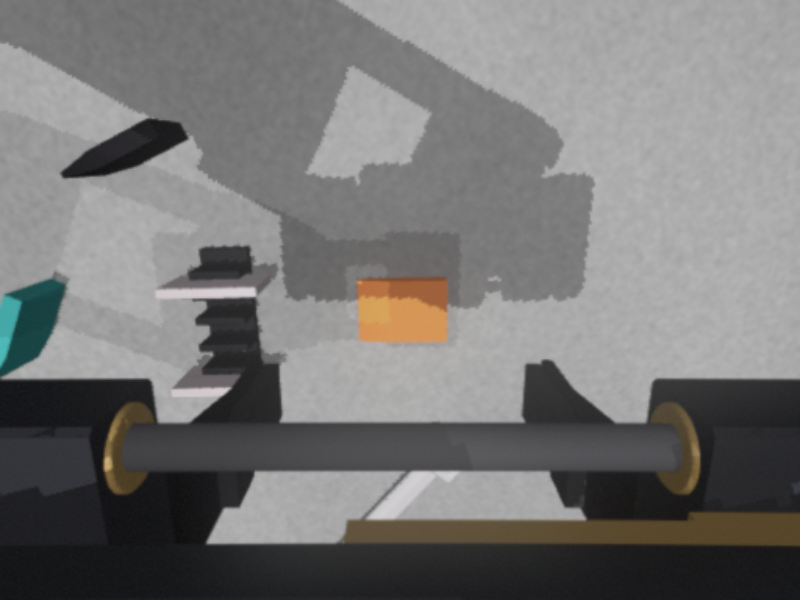

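The packer lies flat: corners (358,280), (447,280), (447,342) and (359,342), tapered nose at left. I'll compute its centre from these corners.

```bash
python3 - <<'E'
from h import *
c=load("wrist")
g=lambda u,v,z:pt(c,u*.64,v*.64,z)[:2]
a=g(447,280,.010);b=g(447,342,.010);e=g(358.5,281,.0065);d=g(359,342,.0065)
print(a,b,e,d);print(np.linalg.norm(a-b),np.linalg.norm(d-b),np.linalg.norm(a-e))
tail=(a+b)/2;nose=(e+d)/2;x=nose-tail;print("len",np.linalg.norm(x),"yaw",np.degrees(np.arctan2(x[1],x[0])),np.degrees(np.arctan2(*(a-b)[::-1]))+90)
ctr=(tail+nose)/2;xu=x/np.linalg.norm(x);print("ctr",ctr,"grasp",ctr-.017*xu)
E
```

```text
[ 0.5910532  -0.34867686] [ 0.58075065 -0.38794974] [ 0.5380577  -0.33484962] [ 0.52624334 -0.37347243]
0.04060174343290339 0.056397158535842935 0.05476965890593179
len 0.055583275112814766 yaw 165.24929294176732 165.30068866926575
ctr [ 0.55902622 -0.36123716] grasp [ 0.57546595 -0.3655656 ]
```

Call:
{"method": "play_rows", "body": {
  "commands": [
    [[0.0128, -0.0259, 0], [0, 0, -1.553]],
    [[0.0128, -0.0259, 0], [0, 0, -1.553]],
    [[0.0128, -0.0259, 0], [0, 0, -1.553]],
    [[0.0128, -0.0259, 0], [0, 0, -1.553]],
    [[0.0128, -0.0259, 0], [0, 0, -1.553]],
    [[0.0128, -0.0259, 0], [0, 0, -1.553]],
    [[0.0128, -0.0259, 0], [0, 0, -1.553]],
    [[0.0128, -0.0259, 0], [0, 0, -1.553]],
    [[0.0128, -0.0259, -0.05], [0, 0, -1.553]],
    [[0.0128, -0.0259, -0.05], [0, 0, -1.553]]
  ],
  "gripper": 0.06
}}

```text
time_s: 18.42
position: [0.5721, -0.3609, 0.1256]
tcp_rot: [[-0.253, -0.012, 0.967], [-0.967, 0.008, -0.253], [-0.005, -1.0, -0.013]]
force: [-0.5, 0.7, -0.1]
opening: 0.691
```

```bash
python3 pk.py pics/i.png
```

```text
18.475 [ 0.57375369 -0.36256407  0.12822331] [[-0.253, -0.007, 0.967], [-0.967, 0.004, -0.253], [-0.003, -1.0, -0.008]] [-41.7  42.3  78.8  -0.1  59.3  63.1] 0.6880949436387434
[ 237  179   50   65 2387]
z pct [0.0068 0.01   0.0111]
rect 0.559950590133667 -0.360847532749176 0.03944827988743782 0.0556182935833931 74.35816955566406 long axis deg 164.35816955566406
```

View pics/i.png

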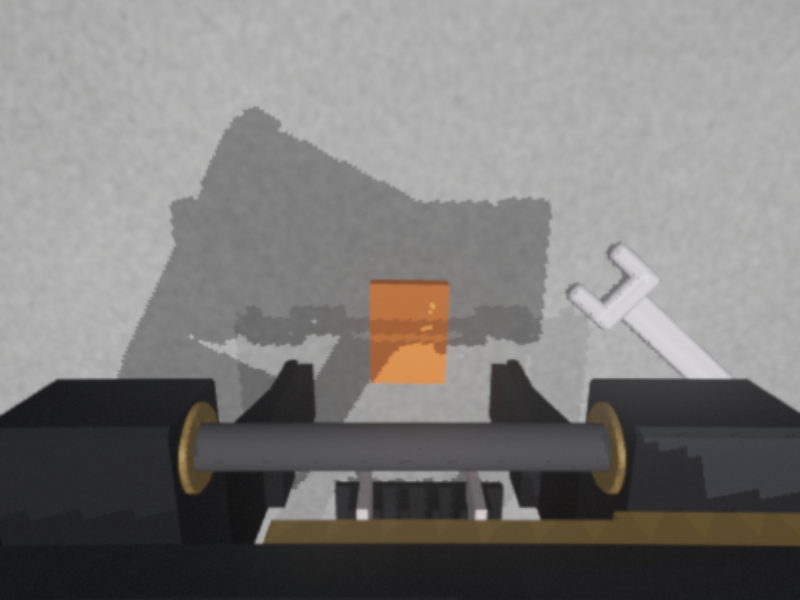

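The packer at (370–448, 281–383) sits between the jaws, square to them, and the spanner is clear at right. I'll go down and grip.

Call:
{"method": "play_rows", "body": {
  "commands": [
    [[0.001, 0, -0.05], [0, 0, 0]],
    [[0.001, 0, -0.085], [0, 0, 0]],
    [[0.001, 0, -0.1], [0, 0, 0]],
    [[0.001, 0, -0.104], [0, 0, 0]],
    [[0.001, 0, -0.104], [0, 0, 0]],
    [[0.001, 0, -0.104], [0, 0, 0]]
  ]
}}

```text
time_s: 19.23
position: [0.5772, -0.3666, 0.0293]
tcp_rot: [[-0.256, 0.002, 0.967], [-0.967, -0.002, -0.256], [0.001, -1.0, 0.003]]
force: [0.4, -0.1, 0.3]
opening: 0.688
```

Call:
{"method": "play_rows", "body": {
  "commands": [
    [[0, 0, 0], [0, 0, 0]],
    [[0, 0, 0], [0, 0, 0]],
    [[0, 0, 0], [0, 0, 0]],
    [[0, 0, 0], [0, 0, 0]],
    [[0, 0, 0], [0, 0, 0]],
    [[0, 0, 0], [0, 0, 0]]
  ],
  "gripper": 0.0
}}

```text
time_s: 19.98
position: [0.5764, -0.3659, 0.0278]
tcp_rot: [[-0.256, 0.0, 0.967], [-0.967, -0.0, -0.256], [0.0, -1.0, 0.0]]
force: [-0.0, 0.4, 3.8]
opening: 0.454
```

Call:
{"method": "play_rows", "body": {
  "commands": [
    [[0, 0, 0.03], [0, 0, 0]],
    [[0, 0, 0.08], [0, 0, 0]],
    [[0, 0, 0.14], [0, 0, 0]],
    [[0, 0, 0.14], [0, 0, 0]]
  ]
}}

```text
time_s: 20.48
position: [0.5793, -0.3684, 0.1735]
tcp_rot: [[-0.256, 0.009, 0.967], [-0.967, -0.008, -0.256], [0.006, -1.0, 0.011]]
force: [0.9, 0.8, -0.2]
opening: 0.456
```

```bash
python3 pk.py pics/j.png
```

```text
20.525 [ 0.57752128 -0.36688828  0.17029377] [[-0.256, 0.004, 0.967], [-0.967, -0.004, -0.256], [0.003, -1.0, 0.005]] [-41.8  39.5  77.    0.   63.1  63.1] 0.45286108161801436
[ 218  234   79   37 2739]
z pct [0.1495 0.1556 0.1567]
rect 0.5145294070243835 -0.35246697068214417 0.07783585041761398 0.03914790600538254 74.30260467529297 long axis deg 74.30260467529297
```

View pics/j.png

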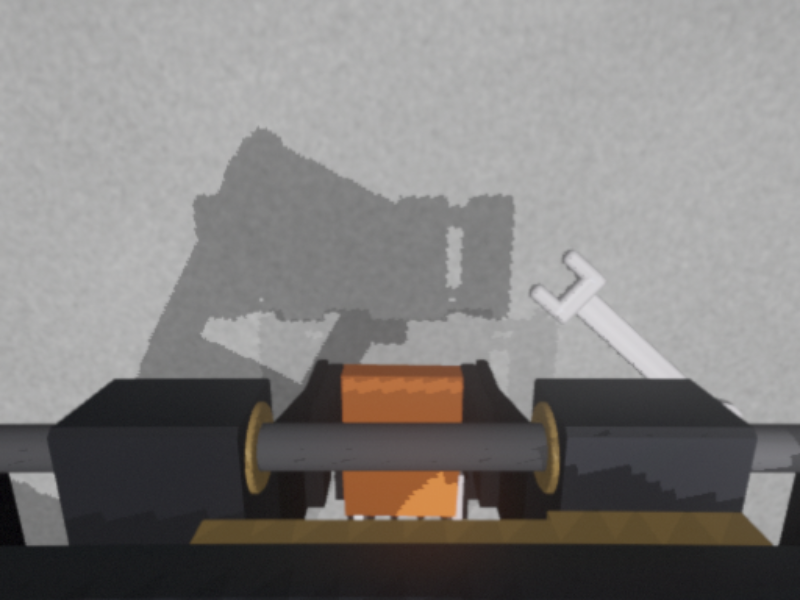

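Held squarely, opening 39.4 mm. Now to the pre-insertion pose at radius 196 mm, direction 40°.

Call:
{"method": "play_rows", "body": {
  "commands": [
    [[0.04, 0.15, 0], [0, 0, 0.3]],
    [[0.0756, 0.6245, 0], [0, 0, 0.956]],
    [[0.0756, 0.6245, 0], [0, 0, 0.956]],
    [[0.0756, 0.6245, 0], [0, 0, 0.956]],
    [[0.0756, 0.6245, 0], [0, 0, 0.956]],
    [[0.0756, 0.6245, 0], [0, 0, 0.956]],
    [[0.0756, 0.6245, 0], [0, 0, 0.956]],
    [[0.0756, 0.6245, 0], [0, 0, 0.956]],
    [[0.0756, 0.6245, 0], [0, 0, 0.956]],
    [[0.0756, 0.6245, 0], [0, 0, 0.956]]
  ]
}}

```text
time_s: 21.78
position: [0.6499, 0.2556, 0.1647]
tcp_rot: [[0.642, -0.005, 0.767], [-0.767, -0.001, 0.642], [-0.002, -1.0, -0.004]]
force: [0.6, -0.6, 0.4]
opening: 0.457
```

Call:
{"method": "play_rows", "body": {
  "commands": [
    [[0, 0, 0], [0, 0, 0]],
    [[0, 0, 0], [0, 0, 0]],
    [[0, 0, -0.04], [0, 0, 0]],
    [[0, 0, -0.07], [0, 0, 0]],
    [[0, 0, -0.0797], [0, 0, 0]],
    [[0, 0, -0.0797], [0, 0, 0]],
    [[0, 0, -0.0797], [0, 0, 0]]
  ]
}}

```text
time_s: 22.65
position: [0.6526, 0.2535, 0.0893]
tcp_rot: [[0.641, 0.003, 0.767], [-0.767, 0.001, 0.641], [0.001, -1.0, 0.002]]
force: [-0.0, -0.3, -0.1]
opening: 0.454
```

```bash
python3 - <<'E'
from h import *
b=cap("scene");t=cap("top");w=cap("wrist");s=read_state();print(s["time_s"],s["position"],np.array(s["tcp_rot"]).round(3).tolist(),s["force"],s["opening"],np.round(s["joint_positions"],1))
A=cv2.resize(b["frame"][180:384,250:512,::-1],(720,560))
cv2.imwrite("pics/k.png",A)
E
```

```text
22.8 [0.65227665 0.25406889 0.08935743] [[0.642, 0.003, 0.767], [-0.767, 0.001, 0.642], [0.001, -1.0, 0.002]] [-0.50344099 -0.27374925 -0.38728542] 0.4513466719671782 [12.2 46.4 76.9  0.  56.6 62.2]
```

View pics/k.png

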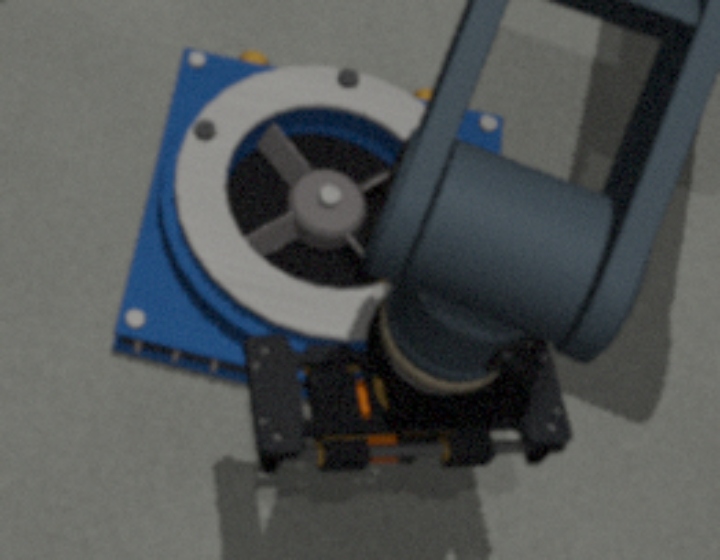

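Call:
{"method": "play_rows", "body": {
  "commands": [
    [[0, 0.003, -0.0013], [0, 0, 0]],
    [[-0.008, 0, -0.0013], [0, 0, 0]],
    [[-0.015, -0.006, -0.0013], [0, 0, 0]],
    [[-0.02, -0.0118, -0.0013], [0, 0, 0]],
    [[-0.02, -0.0118, -0.0013], [0, 0, 0]],
    [[-0.02, -0.0118, -0.0013], [0, 0, 0]]
  ]
}}

```text
time_s: 23.55
position: [0.6317, 0.242, 0.0867]
tcp_rot: [[0.642, 0.001, 0.767], [-0.767, 0.0, 0.642], [0.0, -1.0, 0.001]]
force: [-0.4, -0.4, -0.6]
opening: 0.451
```

Call:
{"method": "play_rows", "body": {
  "commands": [
    [[-0.0038, -0.0032, 0], [0, 0, 0]],
    [[-0.0077, -0.0064, 0], [0, 0, 0]],
    [[-0.0077, -0.0064, 0], [0, 0, 0]]
  ]
}}

```text
time_s: 23.92
position: [0.6238, 0.2356, 0.087]
tcp_rot: [[0.642, 0.001, 0.767], [-0.767, 0.0, 0.642], [0.0, -1.0, 0.001]]
force: [0.5, -0.6, 2.3]
opening: 0.458
```

```bash
python3 - <<'E'
from h import *
w=cap("wrist");s=read_state();print(s["time_s"],s["position"],s["force"],s["moment"],s["opening"])
p=np.array(s["position"])[:2]-[.502,.133];print("r",np.hypot(*p),"ang",np.degrees(np.arctan2(p[1],p[0])))
cv2.imwrite("pics/l.png",cv2.resize(w["frame"][150:384,100:420,::-1],(800,585)))
E
```

```text
23.975 [0.62382512 0.23562306 0.08693081] [0.10720985 0.21522952 1.97229373] [-0.07068068 -0.00771054 -0.01067535] 0.449072420636787
r 0.15928858359819542 ang 40.11011984430604
```

View pics/l.png

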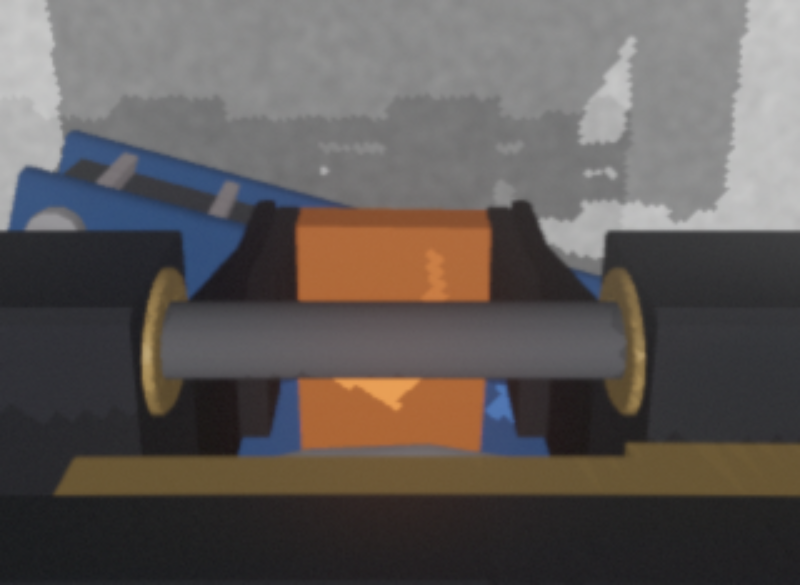

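Packer gripped between the jaws at (300–490, 210–450), its nose just under the ring edge. I'll raise 1 mm so the flat slides onto the collar, and push in.

Call:
{"method": "play_rows", "body": {
  "commands": [
    [[0, 0, 0.001], [0, 0, 0]],
    [[-0.002, -0.0017, 0.001], [0, 0, 0]],
    [[-0.0038, -0.0032, 0.001], [0, 0, 0]]
  ]
}}

```text
time_s: 24.35
position: [0.6214, 0.2335, 0.088]
tcp_rot: [[0.641, 0.004, 0.767], [-0.767, 0.002, 0.641], [0.001, -1.0, 0.005]]
force: [3.4, 4.3, 0.2]
opening: 0.451
```

Call:
{"method": "play_rows", "body": {
  "commands": [
    [[-0.002, -0.0017, 0], [0, 0, 0]],
    [[-0.0038, -0.0032, 0], [0, 0, 0]]
  ]
}}

```text
time_s: 24.6
position: [0.6199, 0.2317, 0.0886]
tcp_rot: [[0.641, 0.01, 0.768], [-0.768, 0.005, 0.641], [0.002, -1.0, 0.011]]
force: [6.5, 7.8, -3.1]
opening: 0.453
```

Call:
{"method": "play_rows", "body": {
  "commands": [
    [[-0.002, -0.0017, 0], [0, 0, 0]],
    [[-0.0038, -0.0032, 0], [0, 0, 0]]
  ]
}}

```text
time_s: 24.85
position: [0.6167, 0.2284, 0.0886]
tcp_rot: [[0.641, 0.011, 0.768], [-0.768, 0.005, 0.641], [0.003, -1.0, 0.012]]
force: [7.5, 6.3, -2.8]
opening: 0.453
```

Call:
{"method": "play_rows", "body": {
  "commands": [
    [[-0.0015, -0.0013, 0], [0, 0, 0]],
    [[-0.0031, -0.0026, 0], [0, 0, 0]]
  ]
}}

```text
time_s: 25.1
position: [0.6139, 0.2258, 0.0885]
tcp_rot: [[0.641, 0.012, 0.768], [-0.768, 0.005, 0.641], [0.004, -1.0, 0.012]]
force: [8.2, 6.0, -3.8]
opening: 0.454
```

Call:
{"method": "play_rows", "body": {
  "commands": [
    [[-0.0015, -0.0013, 0], [0, 0, 0]],
    [[-0.0031, -0.0026, 0], [0, 0, 0]]
  ]
}}

```text
time_s: 25.35
position: [0.6098, 0.2226, 0.0883]
tcp_rot: [[0.641, 0.009, 0.767], [-0.767, 0.004, 0.641], [0.003, -1.0, 0.009]]
force: [6.1, 5.6, -2.8]
opening: 0.454
```

Call:
{"method": "play_rows", "body": {
  "commands": [
    [[-0.0015, -0.0013, 0], [0, 0, 0]],
    [[-0.0031, -0.0026, 0], [0, 0, 0]]
  ]
}}

```text
time_s: 25.6
position: [0.6085, 0.2213, 0.0885]
tcp_rot: [[0.64, 0.014, 0.768], [-0.768, 0.007, 0.64], [0.004, -1.0, 0.015]]
force: [10.7, 11.3, -5.9]
opening: 0.455
```

Call:
{"method": "play_rows", "body": {
  "commands": [
    [[-0.0015, -0.0013, 0], [0, 0, 0]],
    [[-0.0015, -0.0013, 0], [0, 0, 0]]
  ]
}}

```text
time_s: 25.85
position: [0.6084, 0.2212, 0.0889]
tcp_rot: [[0.64, 0.017, 0.768], [-0.768, 0.009, 0.64], [0.004, -1.0, 0.019]]
force: [10.6, 12.0, -6.5]
opening: 0.449
```

It has butted: no further motion, and 16 N at TCP radius 138 mm. I'll relax the push and open the jaws.

Call:
{"method": "play_rows", "body": {
  "commands": [
    [[0.001, 0.0008, -0.0005], [0, 0, 0]],
    [[0.001, 0.0008, -0.0008], [0, 0, 0]]
  ]
}}

```text
time_s: 26.1
position: [0.6085, 0.2214, 0.0883]
tcp_rot: [[0.64, 0.015, 0.768], [-0.768, 0.007, 0.64], [0.004, -1.0, 0.016]]
force: [8.6, 10.8, -2.4]
opening: 0.455
```

Call:
{"method": "play_rows", "body": {
  "commands": [
    [[0, 0, 0], [0, 0, 0]],
    [[0, 0, 0], [0, 0, 0]],
    [[0, 0, 0], [0, 0, 0]]
  ],
  "gripper": 0.055
}}

```text
time_s: 26.48
position: [0.6015, 0.2173, 0.0863]
tcp_rot: [[0.642, -0.002, 0.767], [-0.767, -0.001, 0.642], [-0.001, -1.0, -0.002]]
force: [0.1, 0.7, 0.6]
opening: 0.619
```

Call:
{"method": "play_rows", "body": {
  "commands": [
    [[0, 0, 0.01], [0, 0, 0]],
    [[0.005, 0.004, 0.04], [0, 0, 0]],
    [[0.02, 0.017, 0.09], [0, 0, 0]],
    [[0.04, 0.034, 0.13], [0, 0, 0]],
    [[0.04, 0.034, 0.13], [0, 0, 0]],
    [[0.04, 0.034, 0.13], [0, 0, 0]]
  ]
}}

```text
time_s: 27.22
position: [0.6415, 0.2515, 0.2165]
tcp_rot: [[0.642, -0.002, 0.767], [-0.767, -0.001, 0.642], [-0.001, -1.0, -0.002]]
force: [0.3, -0.7, -0.3]
opening: 0.632
```

```bash
python3 - <<'E'
from h import *
w=cap("wrist");s=read_state();print(s["time_s"],s["position"],s["force"],s["opening"])
cv2.imwrite("pics/m.png",cv2.resize(w["frame"][:,:,::-1],(800,600)))
X=cloud(w);f=w["frame"].astype(int);r,g,b=f[...,0],f[...,1],f[...,2]
m=(r>g*1.5)&(r>b*2)&(r>100)&(abs(X[...,2]-.066)<.012)&(np.hypot(X[...,0]-.502,X[...,1]-.133)<.17)&(np.hypot(X[...,0]-.502,X[...,1]-.133)>.1)
v,u=np.nonzero(m);P=np.array([pt(w,a,d,.07)[:2] for a,d in zip(u,v)])-[.502,.133]
e=np.array([np.cos(np.radians(40)),np.sin(np.radians(40))]);n=np.array([-e[1],e[0]])
print(len(u),"radial",np.percentile(P@e,[1,50,99]).round(4),"tang",np.percentile(P@n,[1,50,99]).round(4),"z",np.percentile(X[m][:,2],[5,50,95]).round(4))
k=cv2.minAreaRect(P.astype(np.float32));print(k)
E
```

```text
27.275 [0.64092019 0.25121542 0.21555765] [ 0.5601191   0.59416244 -0.25589807] 0.631141904058252
968 radial [0.1177 0.1351 0.1503] tang [-0.0183  0.0028  0.0178] z [0.0648 0.0702 0.0714]
((0.10336185246706009, 0.08471962809562683), (0.03440728783607483, 0.0385478213429451), 39.05583953857422)
```

```bash
python3 - <<'E'
from h import *
w=load("wrist");X=cloud(w);f=w["frame"].astype(int);r,g,b=f[...,0],f[...,1],f[...,2]
R=np.hypot(X[...,0]-.502,X[...,1]-.133)
m=(r>g*1.5)&(r>b*2)&(r>100)&(abs(X[...,2]-.0705)<.004)&(R<.17)&(R>.1)
Q=X[m];e=np.array([.766,.643]);n=np.array([-.643,.766]);P=Q[:,:2]-[.502,.133]
a,t=P@e,P@n;print(len(Q),"tail",np.percentile(a,[1,95,99]),"tang mid",(np.percentile(t,1)+np.percentile(t,99))/2)
k=(a>.121)&(a<.143);print("plane",np.linalg.lstsq(np.c_[a[k],t[k],np.ones(k.sum())],Q[k,2],rcond=None)[0])
s=abs(R-.1)<.015;ring=s&(abs(X[...,2]-.077)<.006);print("ring z",np.median(X[...,2][ring]))
E
```

```text
890 tail [0.11736604 0.14738935 0.14786734] tang mid 0.0005630498134122277
plane [ 0.01800442 -0.00314238  0.06795209]
ring z 0.07702767943811825
```

```bash
python3 -c "
from rig import *
print(hand_in(), read_state()['time_s'])"
```

```text
the job is handed in; nothing more can be done
the job is handed in; nothing more can be done
```

The packer is under the ring at the rubbing place with its nose against the lip, and the job was handed in at about 27 s. No verdict was reported, so the result is not confirmed.

- **Finding the rub:** I turned the yellow-tipped blade anticlockwise under the free side of the ring. The drag rose from about 1 N to 11–13 N at the fingers and fell off sharply. The rub's middle came out at about 40° in world angle, within an estimated couple of degrees.
- **Laying the packer down:** I took it from the rack end to end, tilted it 30° just above the bench and let it drop flat. The camera showed it lying flat with its sizes as given.
- **Pushing it in:** I gripped it afresh across its width and pushed it in at 40°. It took about 8–10 N, then stopped dead at 16 N against the lip.

**Last checks:**
- The packer's tail was about 148 mm from the axis, against 147 mm when fully home.
- It was tilted 0.018 rad and sat less than 1 mm to the side of the 40° line.
- The arm was clear of everything.

**Not checked:**
- I could not measure the ring's force on the packer after letting go. That it exceeds 3 N rests on the push-in force.
- I did not view the final picture, because the viewer had reached its limit of 12, so the last check is from depth data only.
- I did not re-measure the shims, deburrer and spanner at the end. The arm kept clear of all of them.

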